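# Set the programme code on a laboratory selector

### The arm

A 6-joint arm with a two-finger parallel gripper is mounted at the origin on the work surface. World frame = base frame: x ahead of the robot, y to its left, z up, the work surface at z = 0. Lengths are in mm, angles in rad, forces in N, time in s.
With the tool pointing down it reaches from about 225 to 725 mm from the base axis. Payload 3.1 kg.
Tool frame: the origin (TCP) lies midway between the tips of the shut fingers; the grasp point (between the pads) lies robot.grip_point_offset behind it (robot.grip_point_offset is the distance from the TCP to the grasp point, in mm); z points along the fingers, y is the line along which they close (so a half turn about z gives the same grasp; the last joint's range is limited). The gripper opens to 85 mm and grips with 20 to 120 N. Pads are 22 mm wide; open, the fingers measure 114 mm over their backs; the gripper's body (76 mm by 85 mm) begins 54 mm behind the grasp point. The pads swing forward as they close: fully open they stand 13 mm farther back than shut.
Start: joints at [1.176, 0.048, 0.099, 1.622, 0, 1.443], TCP at [138.422, 506.416, 231.312] pointing down, gripper open.
Joint ranges: [-2.91, 2.91], [-0.99, 1.94], [-1.21, 1.42], [-2.12, 2.29], [-1.49, 1.47], [-3.14, 3.14]. Speed limits (rad/s): [2.79, 2.79, 3.14, 3.14, 3.14, 3.14].

### API

Orientations are given as a unit quaternion [x, y, z, w].
In Python, from cell import robot gives the robot as it stands.
- The arm moves only by the tool drive_tool, never from a script. Its argument "plan" is text: rows parted by semicolons, each of 7 numbers parted by spaces: the closure in counts, from 0 (fully open) to 255 (shut), then the shift along the tool's x, y, z in mm, then the turn, a rotation vector about the tool's x, y, z in degrees. In form: jaw dx dy dz wx wy wz; .... A call has 1 to 5 rows; each row shifts and turns the commanded pose from where the row before left it, along the tool's axes as they then stand; what a row does not reach is not made up. A row lasts 1/10 s, in which the tool goes at most 50 mm and 8.59 degrees, less where a joint would pass 70% of its speed; a pose out of reach is approached as far as the arm can. A call is refused whole if a number of a shift passes 50 or a number of a turn 8.59, either way. A call with a gripper value outside its range is refused whole. The fingers move at their own pace and stop on an object; "grip_force" is the grip in N (left out, the last holds). Time passes only in rows, so rows that do not move let the fingers close. It gives the time, the measured TCP pose, the force, the opening and the grip force at its end, in the units of the state.
- robot.get_state(): the state, without advancing time (a new reading comes with each control period).
- robot.snapshot(name): name is "scene" or "side" or "wrist"; returns (picture, depth): 400x640x3 uint8, red, green, blue; 400x640 float32, mm along the optical axis (not along the pixel's ray), 0 where there is no reading.
- robot.get_calibration(name): a dict with "intrinsics" (3x3 intrinsics, pixels), "eye" and "rotation" of the camera in the world; the wrist camera has in their place "T_tool_cam" (4x4, takes a point from camera to tool coordinates, whose origin is the TCP and whose axes are the flange's). Camera axes: x right, y down, z forward; pixel columns grow to the right and rows downward; lengths in mm; the calibration is good to about 2 mm. A picture is of the moment at which its call begins: read the wrist's pose just before it. get_calibration takes no time and is no camera call.
- robot.close_job(): hands the job in; it is judged then, once.
The state is a dict: "t": time; "joint_positions": joint angles; "joint_velocities": joint speeds; "joint_efforts": joint torques, N m; "eef_pos": TCP position; "eef_rot": TCP orientation; "wrist_force": force on the tool from outside, world axes, zero at the start; "moment": the same for the moment, N m; "opening": finger opening in mm; "gripper_force": force on a finger pad.
Only numpy, scipy, OpenCV 4.12 (cv2) and the standard library are available. Lean on these libraries where they do the work, as an engineer would, in place of code of your own. Each camera call takes 0.05 s, during which the arm holds its last target. There are 200 camera calls.

### The job

Set the programme code on the bench selector: roll the red thumbwheel to three dots and the blue thumbwheel to one dot, each pointer on its row of dots. Leave the yellow thumbwheel as it stands, and do not disturb the flask, the bottle or the phone next to the case.

Things in the scene. Friction and masses are not known exactly. Their poses are not given: they have to be found in the camera images.
- red_wheel (a joint): Red plastic thumbwheel. Value in rad, roll about its level axle: -0.6 = one dot, 0 = two dots (thumb bar straight up), +0.6 = three dots; growing values roll the thumb bar along +x of red_unit, away from the robot. Stops at -0.95 and +0.95. No clicks: about 2 N sideways on the bar rolls it and it stays where left. A white pointer under the bar shows the value on the dots.
- blue_wheel (a joint): Blue plastic thumbwheel. Value in rad, roll about its level axle: -0.6 = one dot, 0 = two dots (thumb bar straight up), +0.6 = three dots; growing values roll the thumb bar along +x of blue_unit, away from the robot. Stops at -0.95 and +0.95. No clicks: about 2 N sideways on the bar rolls it and it stays where left. A white pointer under the bar shows the value on the dots.
- case: White selector case, 200 (x) x 280 (y) x 60 mm high, fixed to the bench, may stand turned; origin at the centre of its underside. On its flat top the red, yellow and blue wheel units stand in a row along its y, 80 mm apart, in any order, all facing as the case does.
- red_unit: Fixed unit of the red wheel; origin at the middle of the axle, 62 mm above the bench, 2 mm above the case top. y along the axle, z up, x away from the robot. Drum radius 22, width 24 mm; a 6 mm web carries a round thumb bar (diameter 12, length 26 mm, along y) centred 52 mm from the axle. White scales (radius 22 mm, at y 14 to 30 mm either side): one dot on the robot's side, two on top, three on the far side.
- blue_unit: Fixed unit of the blue wheel; origin at the middle of the axle, 62 mm above the bench, 2 mm above the case top. y along the axle, z up, x away from the robot. Drum radius 22, width 24 mm; a 6 mm web carries a round thumb bar (diameter 12, length 26 mm, along y) centred 52 mm from the axle. White scales (radius 22 mm, at y 14 to 30 mm either side): one dot on the robot's side, two on top, three on the far side.
- yellow_bar (a point): Centre of the thumb bar of the yellow thumbwheel, which is like the red and blue ones and must stay as it stands; z points from its axle to the bar, y along the bar.
- flask_mid (a point): Stoppered green glass conical flask on the bench beside the case, 122 mm high, 76 mm across its foot. Leave it alone. Pose is of its centre, half-way up.
- amber_mid (a point): Amber glass bottle on the bench at the other side, 110 mm high, 56 mm across. Leave it alone. Pose is of its centre, half-way up.
- phone_mid (a point): Black phone lying on the bench on the robot's side of the case, 72 x 150 x 9 mm. Leave it alone. Pose is of its centre, half-way up.

How it is judged:
By the outcome, as a careful person would: the job done as asked, in the order asked, and still so for the second after the job is handed in, with the robot touching nothing.
It also fails if it takes over 38 s, if anything falls off the work surface, if the arm or the gripper's body presses on something with over 40 N, if the wrist force passes 120 N, or if a joint passes its speed limit or range.

## Working session

There is one attempt and no reset: what is moved stays moved. The work goes in short steps, Python scripts to look and compute and a tool call to move; the robot and the scene stay as the last step left them, time stands still between calls to the robot, and variables do not carry over. Pictures are saved under pics/ and viewed, at most 10 in all, crops included, and the job is handed in when it is done.

Besides the shell and the picture viewer there is one more tool, called after ">>>" as name(argument=value, ...) on one line, values as JSON. drive_tool: Moves the arm, as the interface text tells. Its arguments: {"type":"object","properties":{"plan":{"type":"string"},"grip_force":{"type":"number"}},"required":["plan"]}

```bash
mkdir -p pics; cat > h.py <<'E'
import numpy as np, cv2
from cell import robot
from scipy.spatial.transform import Rotation as R
def snap(n,f):
    p,d=robot.snapshot(n); cv2.imwrite(f'pics/{f}.png',p[:,:,::-1]); np.save(f'pics/{f}.npy',d); return p,d
def world(n,u,v,z):
    c=robot.get_calibration(n);K=np.array(c['intrinsics'])
    p=np.linalg.inv(K)@[u,v,1]*z
    return np.array(c['rotation'])@p+np.array(c['eye'])
E
python3 - <<'E'
from h import *
print(robot.get_state(), robot.grip_point_offset)
for n in('scene','side'):
    snap(n,n+'0'); print(robot.get_calibration(n))
E
```

```text
{'t': 0.0, 'joint_positions': array([1.17619862e+00, 4.87587874e-02, 9.75722955e-02, 1.62198405e+00,
       1.23832414e-05, 1.44297902e+00]), 'joint_velocities': array([ 0.00065391,  0.00099548,  0.0008259 ,  0.00123741, -0.00035788,
        0.00059087]), 'joint_efforts': array([ 1.85143253e-03, -3.38778877e+01,  3.20016110e+01,  2.03605107e-02,
        7.71960867e-05, -3.68299354e-06]), 'eef_pos': array([138.18417836, 505.85372446, 230.10016619]), 'eef_rot': array([ 1.32994899e-01,  9.91116011e-01, -1.14524008e-03, -3.12548772e-04]), 'wrist_force': array([ 0.35816235, -0.04011141,  0.29782008]), 'moment': array([-0.01412236,  0.0566074 , -0.01936984]), 'gripper_force': 0.0, 'opening': 85.61466955700683} 18.700000000000003
{'intrinsics': array([[471.91539442,   0.        , 322.95337753],
       [  0.        , 471.91539442, 201.81446174],
       [  0.        ,   0.        ,   1.        ]]), 'eye': array([1083.53872168,  503.07983633,  638.62813817]), 'rotation': array([ 0.40325958,  0.79348487, -0.40855974, -0.20209506])}
{'intrinsics': array([[459.53211041,   0.        , 315.46130163],
       [  0.        , 459.53211041, 202.03339875],
       [  0.        ,   0.        ,   1.        ]]), 'eye': array([ 440.06504399, -799.04827451,  804.36819511]), 'rotation': array([ 0.90624479, -0.0297437 ,  0.01670476, -0.4213747 ])}
```

View pics/scene0.png

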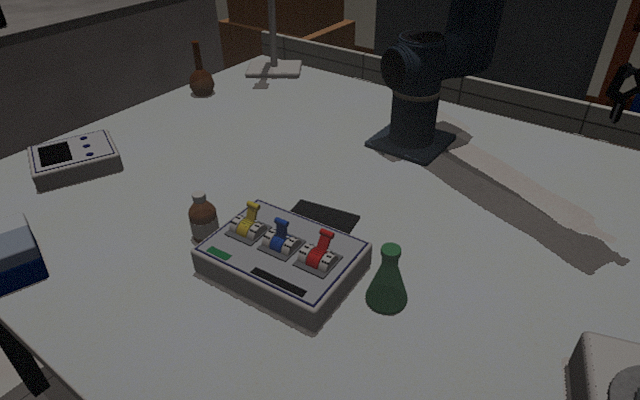

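View pics/side0.png

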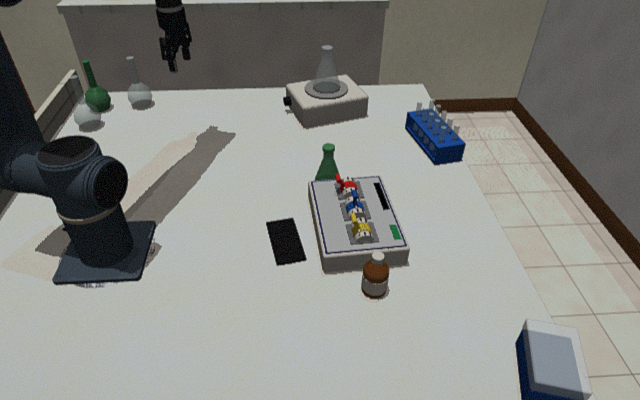

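The scene view shows the wheels in the order yellow (250,220), blue (281,237), red (322,250). The flask (386,280) is beside red, the amber bottle (203,218) beside yellow, and the phone on the robot's side. Next I measure these from depth.

```bash
cat >> h.py <<'E'
def cloud(n,d,Rt=None,eye=None):
    c=robot.get_calibration(n);K=np.array(c['intrinsics'])
    v,u=np.mgrid[0:400,0:640]
    P=np.stack([(u-K[0,2])/K[0,0]*d,(v-K[1,2])/K[1,1]*d,d],-1)
    if Rt is None: Rt=R.from_quat(c['rotation']).as_matrix();eye=c['eye']
    W=P@Rt.T+eye; W[d<=0]=np.nan; return W
def masks(p):
    h=cv2.cvtColor(p,cv2.COLOR_RGB2HSV);H,S,V=[h[...,i].astype(int) for i in range(3)]
    ok=(S>130)&(V>50)
    return dict(red=ok&((H<6)|(H>174)),yellow=ok&(H>21)&(H<35),blue=ok&(H>105)&(H<125),green=ok&(H>60)&(H<95),amber=ok&(H>7)&(H<18))
E
python3 - <<'E'
from h import *
for n in('scene','side'):
    p=cv2.imread(f'pics/{n}0.png')[:,:,::-1].copy();d=np.load(f'pics/{n}0.npy');W=cloud(n,d)
    near=(W[...,0]>300)&(W[...,0]<750)&(abs(W[...,1])<320)
    top=near&(abs(W[...,2]-60)<6)
    top=cv2.morphologyEx(top.astype(np.uint8),cv2.MORPH_OPEN,np.ones((3,3)))
    k,l,s,_=cv2.connectedComponentsWithStats(top); i=1+np.argmax(s[1:,4]); T=W[l==i]
    r=cv2.minAreaRect(T[:,:2].astype(np.float32)); print(n,'case',r,np.median(T[:,2]))
    t=near&(abs(W[...,2])<8); print(' table z',np.nanmedian(W[t][:,2]))
    for k,m in masks(p).items():
        Q=W[m&near&(W[...,2]>20)]
        if len(Q): print(k,len(Q),'min',np.round(np.percentile(Q,3,0)),'max',np.round(np.percentile(Q,97,0)), 'med',np.round(np.median(Q,0)))
        if k in('red','yellow','blue'):
            B=Q[(Q[:,2]>98)]; print('   z>98:',len(B),np.round(B.mean(0),1) if len(B) else '', np.round(B.max(0)) if len(B) else '')
    dark=near&(p.max(2)<45)&(abs(W[...,2]-9)<8)
    print('phone',cv2.minAreaRect(W[dark][:,:2].astype(np.float32)), np.median(W[dark],0))
a=cv2.imread('pics/scene0.png')[190:290,190:370];b=cv2.imread('pics/side0.png')[170:250,300:420]
cv2.imwrite('pics/c0.png',np.vstack([cv2.resize(a,(540,300),interpolation=2),cv2.resize(b,(540,300),interpolation=2)]))
E
```

```text
scene case ((598.9920654296875, 43.20210266113281), (201.38082885742188, 280.3567199707031), 3.833423614501953) 61.7239098962425
 table z 0.7876022319557023
red 457 min [563. 112.  69.] max [614. 135. 111.] med [589. 124.  85.]
   z>98: 94 [566.6 122.4 106.2] [572. 134. 112.]
yellow 286 min [582. -47.  69.] max [624. -25. 116.] med [605. -36.  84.]
   z>98: 56 [585.4 -37.  111.3] [590. -25. 117.]
blue 314 min [550. -38.  60.] max [695. 178. 120.] med [613.  49.  75.]
   z>98: 45 [596.2  44.5 119.3] [601.  55. 121.]
green 90 min [675. -58.  60.] max [689. -14.  64.] med [682. -35.  62.]
amber 4 min [ 601. -159.   75.] max [ 638. -132.   77.] med [ 612. -137.   76.]
phone ((559.539794921875, 76.63864135742188), (373.96942138671875, 332.7236633300781), 67.97632598876953) [424.16441341  25.84454061   9.83038695]
side case ((597.5204467773438, 39.95897674560547), (199.4000244140625, 283.97479248046875), 3.8247146606445312) 60.70853620772027
 table z -0.3791963850997604
red 133 min [558. 106.  70.] max [608. 134. 110.] med [577. 120.  84.]
   z>98: 37 [562.2 115.7 107.4] [571. 132. 111.]
yellow 172 min [577. -53.  68.] max [620. -27. 115.] med [588. -41.  84.]
   z>98: 51 [581.5 -44.1 111.8] [589. -27. 116.]
blue 139 min [510. -48.  60.] max [614.  54. 120.] med [591.  39.  82.]
   z>98: 38 [593.   38.2 116.6] [598.  54. 121.]
green 113 min [522. -59.  33.] max [688. 235.  94.] med [679. -28.  61.]
amber 360 min [ 592. -181.   65.] max [ 637. -145.   91.] med [ 611. -170.   77.]
phone ((481.7206726074219, -73.47184753417969), (123.15052032470703, 348.95672607421875), 36.459224700927734) [425.35383185  -4.02428482   8.61056428]
```

View pics/c0.png

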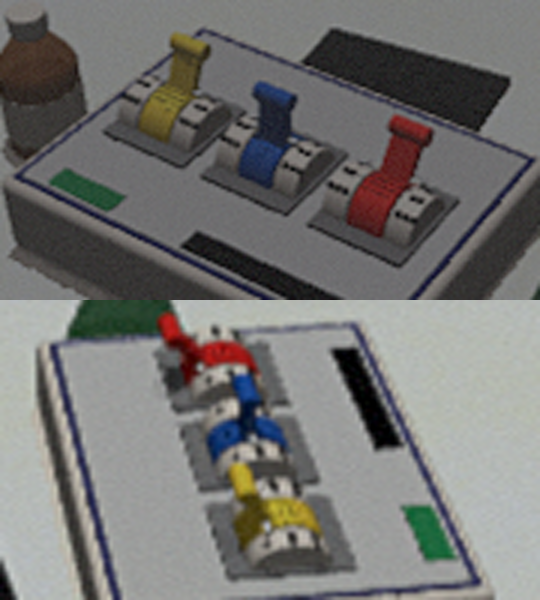

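The red bar leans well to the robot's side, blue is near upright and yellow leans slightly to the robot's side. I'll fit the axles and angles from the clouds.

```bash
cat >> h.py <<'E'
from scipy.optimize import least_squares
YAW=np.radians(3.83); EX=np.array([np.cos(YAW),np.sin(YAW)]); EY=np.array([-EX[1],EX[0]])
def fit(Q,y):  # Q Nx3 colour points, in case axes; returns axle x, dz, angle
    q=np.c_[Q[:,:2]@EX,Q[:,:2]@EY,Q[:,2]]
    q=q[(abs(q[:,1]-y)<18)&(q[:,2]>70)]
    def res(p):
        x=q[:,0]-p[0];z=q[:,2]-62-p[1];s,c=np.sin(p[2]),np.cos(p[2])
        u=x*c-z*s;v=x*s+z*c
        d1=abs(np.hypot(x,z)-22);d2=abs(np.hypot(u,v-52)-6);d3=np.hypot(np.maximum(abs(u)-3,0)+0*u,np.maximum(20-v,0)+np.maximum(v-50,0))+abs(np.minimum(abs(u)-3,0))
        return np.minimum.reduce([d1,d2,d3])
    best=None
    for a in np.arange(-.9,.91,.2):
        r=least_squares(res,[np.median(q[:,0]),0,a],loss='soft_l1',f_scale=1.5)
        if best is None or r.cost<best.cost: best=r
    return best.x,best.cost/len(q),len(q),(q[:,1].min(),q[:,1].max())
def report(p,W):
    for k,y in(('red',162),('blue',82),('yellow',2)):
        m=masks(p)[k]&(W[...,0]>520)&(W[...,0]<660)&(W[...,2]>66)
        m&=abs(W[...,:2]@EY-y)<22
        if m.sum()>20: print(k,*[np.round(a,3) for a in fit(W[m],y)])
        else: print(k,m.sum())
E
python3 - <<'E'
from h import *
for n in('scene','side'):
    p=cv2.imread(f'pics/{n}0.png')[:,:,::-1].copy();d=np.load(f'pics/{n}0.npy');W=cloud(n,d)
    c=np.array([[598.99,43.2],[597.5,39.96]][n=='side']); print(n,'case',c@EX,c@EY)
    yo=162-120
    m=masks(p)
    for k in('red','blue','yellow'):
        mm=m[k]&(W[...,0]>520)&(W[...,0]<660)&(W[...,2]>70)
        yy=np.median(W[mm][:,:2]@EY); print(k,yy,*[np.round(a,3) for a in fit(W[mm],yy)])
E
```

```text
scene case 600.5378358948304 3.093179392419451
red 83.8674666117451 [599.503   0.672  -0.623] 0.638 437 [70.158 96.031]
blue 4.147319161548704 [ 5.99983e+02  3.51000e-01 -7.70000e-02] 0.634 185 [-10.564  15.19 ]
yellow -75.94470281311908 [ 5.99498e+02  7.90000e-01 -4.37000e-01] 0.572 274 [-88.911 -64.187]
side case 598.8347434771641 -0.04005794568431238
red 80.0148291365397 [ 5.9921e+02 -4.5300e-01 -6.3000e-01] 0.627 127 [65.405 96.697]
blue 0.10450432647570966 [ 5.99085e+02 -1.86000e-01 -8.10000e-02] 0.611 122 [-12.988  14.952]
yellow -80.75818396432919 [ 5.98964e+02 -1.14000e-01  4.35370e+01] 0.577 163 [-94.685 -64.733]
```

>>> drive_tool(plan="255 0 0 0 0 0 -8; 255 0 0 0 0 0 -8; 255 0 0 0 0 0 -3.1; 255 -30 -34 0 0 0 0; 255 -30 -34 0 0 0 0", grip_force=30)

```text
t: 0.6
eef_pos: [202.6, 442.0, 230.3]
eef_rot: [-0.035, 0.999, -0.001, -0.0]
wrist_force: [0.7, 1.3, 0.2]
opening: 12.3
gripper_force: 0.0
```

>>> drive_tool(plan="255 -30 -34 0 0 0 0; 255 -30 -34 0 0 0 0; 255 -30 -34 0 0 0 0; 255 -30 -34 0 0 0 0; 255 -30 -34 0 0 0 0")

```text
t: 1.1
eef_pos: [364.5, 281.3, 230.8]
eef_rot: [-0.033, 0.999, -0.0, -0.0]
wrist_force: [0.6, 0.3, -1.0]
opening: 0.0
gripper_force: 0.0
```

>>> drive_tool(plan="255 -30 -34 0 0 0 0; 255 -30 -34 0 0 0 0; 255 -30 -34 0 0 0 0; 255 0 0 0 0 0 0; 255 0 0 0 0 0 0")

```text
t: 1.6
eef_pos: [460.4, 186.3, 230.5]
eef_rot: [-0.032, 0.999, 0.0, -0.001]
wrist_force: [-0.7, 0.3, 0.2]
opening: 0.2
gripper_force: 0.0
```

```bash
cat >> h.py <<'E'
def st():
    s=robot.get_state();e=s['eef_pos'];Rm=R.from_quat(s['eef_rot']).as_matrix()
    print('t',round(s['t'],2),"x'y'z",np.round([e[:2]@EX,e[:2]@EY,e[2]],1),'toolx',np.degrees(np.arctan2(Rm[1,0],Rm[0,0])).round(2),'tz',Rm[:,2].round(3),'F',s['wrist_force'].round(1),'op',round(s['opening'],1)); return s,Rm
def wrist(f):
    s,Rm=st();T=np.array(robot.get_calibration('wrist')['T_tool_cam']);p,d=snap('wrist',f)
    c=robot.get_calibration('wrist');K=np.array(c['intrinsics']);v,u=np.mgrid[0:400,0:640]
    return p,cloud('wrist',d,Rm@T[:3,:3],Rm@T[:3,3]+s['eef_pos'])
E
python3 - <<'E'
from h import *
p,W=wrist('w1')
m=masks(p)
for k in('red','blue','yellow'):
    mm=m[k]&(W[...,0]>520)&(W[...,0]<660)&(W[...,2]>70)
    if mm.sum()>30:
        yy=np.median(W[mm][:,:2]@EY); print(k,yy,*[np.round(a,3) for a in fit(W[mm],yy)])
E
```

```text
t 1.6 x'y'z [471.8 155.1 230.5] toolx -176.34 tz [-0.002 -0.    -1.   ] F [-0.7  0.3  0.2] op 0.2
red 84.18488706270428 [544.234  45.949  52.479] 0.99 251 [68.273 94.131]
blue 2.230672250170863 [ 6.00427e+02 -5.82000e-01  1.87710e+01] 0.321 654 [-13.814  14.132]
yellow -75.46685289749374 [ 6.00703e+02 -4.20000e-01 -4.35000e-01] 0.428 811 [-93.254 -64.987]
```

View pics/w1.png

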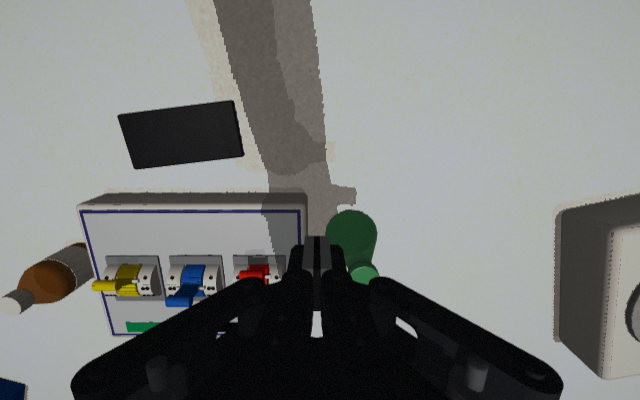

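>>> drive_tool(plan="255 -32 -36 0 0 0 0; 255 -32 -36 0 0 0 0; 255 0 0 0 0 0 0; 255 0 0 45 0 0 0; 255 0 0 0 0 0 0")

```text
t: 2.15
eef_pos: [520.8, 120.2, 176.2]
eef_rot: [-0.034, 0.999, -0.0, -0.01]
wrist_force: [-2.1, 0.0, -2.2]
opening: -0.2
gripper_force: 0.0
```

>>> drive_tool(plan="255 0 0 45 0 0 0; 255 0 0 25 0 0 0; 255 0 0 14 0 0 0; 255 0 0 0 0 0 0; 255 0 0 0 0 0 0")

```text
t: 2.65
eef_pos: [530.0, 120.3, 104.5]
eef_rot: [-0.034, 0.999, 0.0, 0.001]
wrist_force: [1.1, 0.2, 0.6]
opening: 0.2
gripper_force: 0.0
```

```bash
python3 - <<'E'
from h import *
st()
E
```

```text
t 2.65 x'y'z [536.9  84.7 104.5] toolx -176.12 tz [ 0.003  0.    -1.   ] F [1.1 0.2 0.6] op 0.2
```

>>> drive_tool(plan="255 -8 -1.5 3 0 0 0; 255 -8 0 0 0 0 0; 255 -8 0 0 0 0 0; 255 -8 0 0 0 0 0; 255 -8 0 0 0 0 0")

```text
t: 3.15
eef_pos: [570.1, 120.7, 99.8]
eef_rot: [-0.033, 0.999, 0.0, 0.0]
wrist_force: [-2.7, -0.1, 1.9]
opening: 0.1
gripper_force: 1.1
```

>>> drive_tool(plan="255 -8 0 0 0 0 0; 255 -8 0 0 0 0 0; 255 -8 0 0 0 0 0; 255 -4 0 0 0 0 0; 255 0 0 0 0 0 0")

```text
t: 3.65
eef_pos: [597.7, 122.6, 98.8]
eef_rot: [-0.033, 0.999, -0.0, 0.0]
wrist_force: [0.5, -0.6, -0.6]
opening: 0.1
gripper_force: 0.0
```

```bash
cat >> h.py <<'E'
def look(tag):
    for n in('scene','side'):
        p,d=snap(n,n+tag);W=cloud(n,d);m=masks(p);o=[3,0][n=='side']
        for k,y in(('red',81),('blue',1),('yellow',-79)):
            mm=m[k]&(W[...,0]>520)&(W[...,0]<670)&(W[...,2]>70)&(abs(W[...,:2]@EY-y-o)<18)
            if mm.sum()>30:
                f=fit(W[mm],y+o);print(n,k,f[0].round(3),'ang',np.round((f[0][2]+np.pi)%(2*np.pi)-np.pi,3),round(f[1],2),f[2])
            else: print(n,k,mm.sum())
E
python3 - <<'E'
from h import *
st(); look('2')
a=cv2.imread('pics/scene2.png')[170:290,190:390];cv2.imwrite('pics/c2.png',cv2.resize(a,(800,480),interpolation=2))
E
```

```text
t 3.65 x'y'z [604.6  82.4  98.8] toolx -176.19 tz [ 0. -0. -1.] F [ 0.5 -0.6 -0.6] op 0.1
scene red [599.87    0.867 -56.113] ang 0.436 0.63 242
scene blue [ 5.9959e+02  8.0800e-01 -8.8000e-02] ang -0.088 0.63 192
scene yellow [ 5.99262e+02  9.36000e-01 -4.37000e-01] ang -0.437 0.57 289
side red [5.99696e+02 1.07000e-01 4.51000e-01] ang 0.451 0.57 132
side blue [ 5.99431e+02  4.80000e-02 -8.30000e-02] ang -0.083 0.56 124
side yellow [ 5.98976e+02 -9.90000e-02 -4.28000e-01] ang -0.428 0.63 165
```

View pics/c2.png

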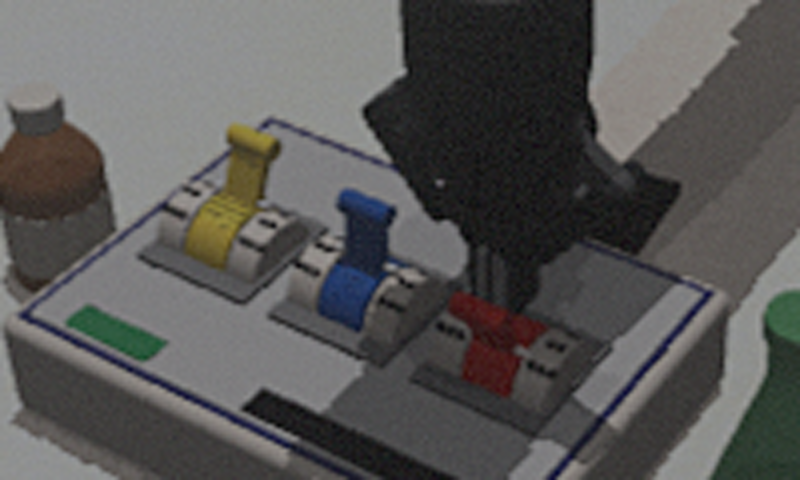

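The red wheel is at about 0.445 and needs about 7 mm more. The others are unchanged.

>>> drive_tool(plan="255 -3.5 0 -1 0 0 0; 255 -3.5 0 -1 0 0 0; 255 0 0 0 0 0 0; 255 0 0 0 0 0 0")

```text
t: 4.15
eef_pos: [603.5, 123.0, 100.9]
eef_rot: [-0.033, 0.999, -0.0, -0.001]
wrist_force: [-2.0, -0.6, -1.7]
opening: 0.3
gripper_force: 1.1
```

```bash
python3 - <<'E'
from h import *
st(); look('3')
E
```

```text
t 4.15 x'y'z [610.4  82.5 100.9] toolx -176.18 tz [-0.001 -0.    -1.   ] F [-2.  -0.6 -1.7] op 0.3
scene red [5.99665e+02 9.21000e-01 5.55000e-01] ang 0.555 0.54 236
scene blue [ 5.99505e+02  7.47000e-01 -1.01000e-01] ang -0.101 0.66 197
scene yellow [ 5.99154e+02  1.02200e+00 -4.36000e-01] ang -0.436 0.59 295
side red [ 5.9959e+02 -2.1000e-01  5.5300e-01] ang 0.553 0.61 142
side blue [ 5.98869e+02 -1.62000e-01 -1.03000e-01] ang -0.103 0.58 124
side yellow [ 5.991e+02 -7.500e-02 -4.290e-01] ang -0.429 0.65 165
```

>>> drive_tool(plan="255 -2 0 0 0 0 0; 255 0 0 0 0 0 0; 255 0 0 0 0 0 0; 255 12 0 0 0 0 0; 255 0 0 -40 0 0 0")

```text
t: 4.75
eef_pos: [586.1, 121.6, 131.3]
eef_rot: [-0.033, 0.999, -0.001, -0.01]
wrist_force: [-0.2, -0.2, -0.5]
opening: -0.2
gripper_force: 0.0
```

```bash
python3 - <<'E'
from h import *
st(); look('4')
E
```

```text
t 4.75 x'y'z [592.9  82.2 131.3] toolx -176.18 tz [-0.02  -0.002 -1.   ] F [-0.2 -0.2 -0.5] op -0.2
scene red [599.793   0.963   0.603] ang 0.603 0.55 255
scene blue [ 5.99468e+02  9.19000e-01 -9.00000e-02] ang -0.09 0.69 187
scene yellow [ 5.99678e+02  5.68000e-01 -4.31000e-01] ang -0.431 0.65 287
side red [ 5.99084e+02 -2.06000e-01  6.10000e-01] ang 0.61 0.75 158
side blue [ 5.98693e+02  2.07000e-01 -1.09000e-01] ang -0.109 0.63 122
side yellow [ 5.99035e+02  1.19000e-01 -4.20000e-01] ang -0.42 0.61 169
```

Red reads about 0.605. Next I go over to the far side of blue.

>>> drive_tool(plan="255 0 0 -15 0 0 0; 255 -20 -40 0 0 0 0; 255 -20 -40 0 0 0 0; 255 0 0 0 0 0 0; 255 0 0 0 0 0 0")

```text
t: 5.35
eef_pos: [640.7, 44.1, 157.3]
eef_rot: [-0.032, 0.999, 0.0, 0.001]
wrist_force: [-0.7, 1.5, -0.3]
opening: 0.1
gripper_force: 0.0
```

```bash
python3 - <<'E'
from h import *
st()
E
```

```text
t 5.35 x'y'z [642.2   1.2 157.3] toolx -176.31 tz [ 0.002  0.    -1.   ] F [-0.7  1.5 -0.3] op 0.1
```

>>> drive_tool(plan="255 0 1 30 0 0 0; 255 0 0 26 0 0 0; 255 0 0 0 0 0 0; 255 0 0 0 0 0 0; 255 8 0 0 0 0 0")

```text
t: 5.85
eef_pos: [632.7, 46.2, 102.5]
eef_rot: [-0.034, 0.999, -0.0, 0.002]
wrist_force: [0.4, 0.1, 0.2]
opening: 0.3
gripper_force: 0.0
```

>>> drive_tool(plan="255 10 0 0 0 0 0; 255 10 0 0 0 0 0; 255 10 0 0 0 0 0; 255 10 0 0 0 0 0; 255 0 0 0 0 0 0")

```text
t: 6.35
eef_pos: [591.5, 43.2, 102.9]
eef_rot: [-0.033, 0.999, -0.0, 0.002]
wrist_force: [0.5, -0.7, 0.1]
opening: 0.1
gripper_force: 0.0
```

```bash
python3 - <<'E'
from h import *
st(); look('5')
E
```

```text
t 6.35 x'y'z [593.1   3.6 102.9] toolx -176.17 tz [ 0.004 -0.    -1.   ] F [ 0.5 -0.7  0.1] op 0.1
scene red [599.947   0.848 -68.51 ] ang 0.606 0.52 258
scene blue [ 5.9935e+02  1.0580e+00 -3.0800e-01] ang -0.308 0.65 122
scene yellow [ 5.99007e+02  1.02900e+00 -4.34000e-01] ang -0.434 0.62 303
side red [600.145   0.794  -0.626] ang -0.626 0.4 46
side blue [ 5.9911e+02  9.1000e-02 -5.0300e-01] ang -0.503 0.61 129
side yellow [ 5.99105e+02  0.00000e+00 -4.36000e-01] ang -0.436 0.64 170
```

>>> drive_tool(plan="255 4 0 0 0 0 0; 255 0 0 0 0 0 0; 255 0 0 0 0 0 0; 255 -12 0 0 0 0 0; 255 -12 0 0 0 0 0")

```text
t: 6.95
eef_pos: [610.9, 44.4, 100.1]
eef_rot: [-0.033, 0.999, -0.0, -0.001]
wrist_force: [0.2, 0.7, 0.2]
opening: -0.2
gripper_force: 0.0
```

```bash
python3 - <<'E'
from h import *
st(); look('6')
E
```

```text
t 6.95 x'y'z [612.5   3.5 100.1] toolx -176.19 tz [-0.001 -0.    -1.   ] F [0.2 0.7 0.2] op -0.2
scene red [599.699   0.961   0.608] ang 0.608 0.58 260
scene blue [ 5.99139e+02  8.95000e-01 -5.37000e-01] ang -0.537 0.62 119
scene yellow [ 5.99075e+02  7.90000e-01 -4.27000e-01] ang -0.427 0.55 282
side red [6.00006e+02 5.20000e-02 4.20000e-01] ang 0.42 0.57 100
side blue [ 5.98761e+02  4.30000e-02 -5.53000e-01] ang -0.553 0.72 127
side yellow [ 5.99322e+02 -4.20000e-02 -4.43000e-01] ang -0.443 0.62 168
```

>>> drive_tool(plan="255 12 0 0 0 0 0; 255 10 0 0 0 0 0; 255 4 0 0 0 0 0; 255 0 0 0 0 0 0; 255 0 0 0 0 0 0")

```text
t: 7.55
eef_pos: [584.8, 42.6, 100.3]
eef_rot: [-0.033, 0.999, -0.0, -0.0]
wrist_force: [0.3, 0.7, 0.4]
opening: 0.3
gripper_force: 0.0
```

>>> drive_tool(plan="255 -12 0 0 0 0 0; 255 0 0 0 0 0 0; 255 0 0 -45 0 0 0; 255 0 0 -45 0 0 0; 255 0 0 -45 0 0 0")

```text
t: 8.05
eef_pos: [596.1, 43.4, 236.0]
eef_rot: [-0.033, 0.999, 0.0, -0.001]
wrist_force: [0.5, 0.7, 0.2]
opening: -0.1
gripper_force: 0.0
```

```bash
python3 - <<'E'
from h import *
st(); look('7')
E
```

```text
t 8.05 x'y'z [597.7   3.5 236. ] toolx -176.18 tz [-0.003 -0.    -1.   ] F [0.5 0.7 0.2] op -0.1
scene red [599.858   0.623   0.604] ang 0.604 0.57 261
scene blue [599.309   0.649  -0.626] ang -0.626 0.58 104
scene yellow [599.132   1.077  68.676] ang -0.439 0.58 270
side red [ 5.99335e+02 -3.98000e-01  6.08000e-01] ang 0.608 0.73 152
side blue [ 5.98737e+02 -3.50000e-01 -6.19000e-01] ang -0.619 0.58 142
side yellow [ 5.99131e+02 -1.05000e-01 -4.38000e-01] ang -0.438 0.6 166
```

>>> drive_tool(plan="255 45 0 -10 0 0 0; 255 45 0 0 0 0 0; 255 45 0 0 0 0 0; 255 40 0 0 0 0 0; 255 0 0 0 0 0 0")

```text
t: 8.65
eef_pos: [417.4, 32.0, 244.8]
eef_rot: [-0.033, 0.999, 0.0, -0.002]
wrist_force: [1.0, -0.2, 0.9]
opening: -0.3
gripper_force: 0.0
```

```bash
python3 - <<'E'
from h import *
st(); look('8')
a=cv2.imread('pics/scene8.png')[190:290,190:420];b=cv2.imread('pics/side8.png')[140:300,260:420]
cv2.imwrite('pics/c8.png',np.hstack([cv2.resize(a,None,fx=2,fy=3.2,interpolation=2),cv2.resize(b,None,fx=2,fy=2,interpolation=2)]))
E
```

```text
t 8.65 x'y'z [418.6   4.  244.8] toolx -176.19 tz [-0.004  0.    -1.   ] F [ 1.  -0.2  0.9] op -0.3
scene red [599.739   0.651   0.608] ang 0.608 0.49 239
scene blue [599.23    1.13   -0.634] ang -0.634 0.61 341
scene yellow [ 5.99164e+02  1.01600e+00 -4.36000e-01] ang -0.436 0.66 270
side red [5.99621e+02 1.05000e-01 6.14000e-01] ang 0.614 0.64 152
side blue [ 5.98977e+02 -1.90000e-02 -6.29000e-01] ang -0.629 0.58 133
side yellow [ 5.98858e+02  3.00000e-02 -4.30000e-01] ang -0.43 0.67 165
```

View pics/c8.png

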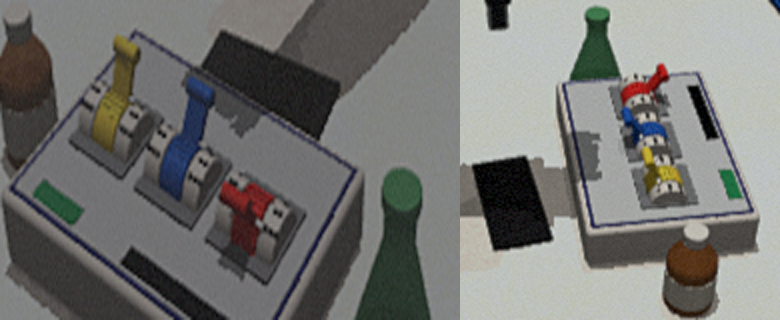

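In the last picture the red bar leans to the far side with its pointer on three dots (~0.61). The blue bar leans to the robot's side with its pointer on one dot (~-0.63). Yellow still reads -0.43, and the flask, bottle and phone are where they were. The arm is clear of everything.

```bash
python3 -c "
from cell import robot
print(robot.close_job())"
```

```text
the job is handed in; nothing more can be done
None
```

The job is handed in: red is on three dots (about +0.61 rad) and blue on one dot (about -0.63 rad, against a nominal -0.6). Yellow is unchanged at about -0.43 rad; the flask, bottle and phone look undisturbed, and it took about 9 s of the 38 s allowed.

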